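# Open the battery door of the upturned kitchen scale

## Task

The kitchen scale lies face down on the counter (the larger of the two upturned devices; the smaller is a timer) and its batteries need changing. Press its release tab inward until the battery cover springs ajar, then swing the cover up past upright so that it stays open by itself. Leave the timer, the jar and the whisk where they are.

Things in the scene. Friction and masses are not known exactly. Their poses are not given: they have to be found in the camera images.
- scale: Kitchen scale lying face down: white slab 200 (x) x 160 (y) x 36 mm, does not slide. Origin: centre of its lower face, on the counter. Flat deck on top at 36 mm; rubber feet (radius 11, 4 mm high) at x = +-83, y = +-63 mm. A grey battery cover lies flush in the deck. +x points from the release tab to the cover's hinge: the way the tab is pressed. z up.
- tab_face (a point): Centre of the outer upright face of the grey release tab, a ribbed block 12 (x) x 36 (y) x 14 mm high standing on the deck before the cover's free edge. The point is 7 mm above the deck, at x = -54, y = 0 mm of the scale at rest. The face looks to the scale's -x and is pushed level along its +x. The deck reaches 46 mm out in front of it.
- tab (a joint): Travel of the release tab, m: 0 at rest, 0.008 pushed fully in to its stop. Spring: about 2 N to start, 4 N at the stop. The cover is let go at about 0.004 to 0.005; the tab springs back when released.
- cover_edge (a point): Middle of the cover's free edge. Cover: grey plate 64 (hinge to free edge) x 64 (wide) x 4 mm. Closed, this edge is 12 mm beyond the tab's inner face. Let go, a light spring lifts it to 0.95 rad: edge 50 mm above the deck, 37 mm on the tab's side of the hinge, clear above the tab. From there it can be pushed over, level, towards the hinge, passing above the tab.
- hinge (a point): Middle of the cover's hinge axis, which lies along the scale's y: at x = +34, y = 0 mm of the scale, 34 mm above the counter. Axes as the scale's.
- cover (a joint): Angle of the cover, rad: 0 closed, about 0.95 sprung ajar, 1.57 upright, 2.0 fully open at its stop. Turns almost without friction: past upright it falls open to the stop and stays, short of upright it falls back to about 0.95.
- timer: Bystander: kitchen timer lying face down, white slab 100 x 80 x 26 mm with a similar but smaller cover and tab on top. Origin: centre of its underside. Loose; leave alone.
- jar: Bystander: glass jar with a steel twist cap, 64 mm across, 90 mm high. Origin: centre of its underside. Loose; leave alone.
- whisk: Bystander: yellow silicone whisk lying on the counter, about 250 mm long (along its y), 48 mm wide, 25 mm high, beyond the scale's hinge side. Origin on the counter, near its middle. Loose; leave alone.

How it is judged:
On the way, in this order (a step that is already met when the one before it is completed fails the run):
1. the scale's release tab is pressed in (value of joint tab above 0.003 m).
2. the cover is swung up past upright (value of joint cover above 1.6 rad), for 0.1 s.
At the end, for the whole second after the job is handed in: The scale's battery cover stands open past upright (more than 1.6 rad, about 92 degrees) by itself and at rest, and the tab has sprung back to within 2 mm of its rest position (value of joint cover above 1.6 rad and value of joint tab below 0.002 m and velocity of joint cover between -0.1 and 0.1 rad/s); the robot touches nothing.
It fails at once if the timer is shifted by more than 15 mm (distance of timer from where it was at the start of the episode above 0.015 m).
It fails at once if the jar is shifted by more than 15 mm or tipped (distance of jar from where it was at the start of the episode above 0.015 m or angle between jar's own z axis and vertical above 0.3 rad).
It fails at once if the whisk is shifted by more than 15 mm (distance of whisk from where it was at the start of the episode above 0.015 m).
It also fails if it takes over 35 s, if anything falls off the work surface, if the arm or the gripper's body presses on something with over 40 N, if the wrist force passes 120 N, or if a joint passes its speed limit or range.

## Robot

A 6-joint arm with a two-finger parallel gripper is mounted at the origin on the work surface. World frame = base frame: x ahead of the robot, y to its left, z up, the work surface at z = 0. Lengths are in m, angles in rad, forces in N, time in s.
With the tool pointing down it reaches from about 0.3 to 0.775 m from the base axis. Payload 14.6 kg.
Tool frame: the origin (TCP) lies midway between the tips of the shut fingers; the grasp point (between the pads) lies 19 mm behind it; z points along the fingers, y is the direction in which the jaws open and shut (so a half turn about z gives the same grasp; the last joint's range is limited). The gripper opens to 85 mm and grips with 20 to 120 N. Pads are 22 mm wide; open, the fingers measure 114 mm over their backs; the gripper's body (76 mm by 85 mm) begins 54 mm behind the grasp point. The pads swing forward as they close: fully open they stand 13 mm farther back than shut.
Start: joints at [1.084, 0.3, 1.521, -0, 1.321, -0.067], TCP at [0.224, 0.502, 0.231] pointing down, gripper open.
Joint ranges: [-3.03, 3.03], [-0.79, 2.21], [0.23, 2.52], [-1.04, 4.18], [0, 3.07], [-2.55, 2.55]. Speed limits (rad/s): [2.22, 2.22, 2.57, 3.14, 3.14, 3.14].

## Interface

Orientations are given as [roll, pitch, yaw] about the fixed x, y, z axes, in that order (R = Rz(yaw) Ry(pitch) Rx(roll)).
In Python, from plant import move_to, move_straight, set_joints, command_gripper, dwell, inverse_kinematics, get_state, camera, camera_params, IKError, job_done gives the robot as it stands. Calls block until the motion is done:
- move_to(position, orientation): joint-space move of the TCP to a pose.
- move_straight(position, ori=None, speed=0.15, f_stop=None): straight line of the TCP; ori=None keeps the orientation; speed is the mean speed in m/s. With f_stop (N) it stops when the force on the tool has changed by that much, and returns True; else False.
- set_joints(angles): joint-space move.
- command_gripper(opening, grasp_force=None): finger opening in m; grasp_force is the grip in N (None keeps the last); returns when the fingers have stopped.
- dwell(seconds).
- inverse_kinematics(position, orientation): joint angles nearest the present ones, or None.
- get_state(): the state.
- camera(name): name is "side" or "top" or "wrist"; returns the picture (400x640x3 uint8, red, green, blue); there is no depth.
- camera_params(name): a dict with "camera_matrix" (3x3 intrinsics, pixels), "T" (4x4, takes a point from camera to world coordinates). Camera axes: x right, y up, looking along -z (the intrinsics and any distortion apply to the point x, -y, -z); pixel columns grow to the right and rows downward; lengths in m; the calibration is good to about 2 mm. A picture is of the moment at which its call begins: read the wrist's pose just before it. camera_params takes no time and is no camera call; for the wrist camera it gives the pose at the moment of the call.
A pose or a line that the arm cannot do raises IKError and nothing moves.
- job_done(): hands the job in, once; it reports no verdict.
The state is a dict: "time_s": time; "joints": joint angles; "qd": joint speeds; "tau": joint torques, N m; "eef_pos": TCP position; "tcp_rot": TCP orientation; "ft_force": force on the tool from outside, world axes, zero at the start; "ft_torque": the same for the moment, N m; "opening": finger opening in m.
Only numpy, scipy, OpenCV 4.12 (cv2) and the standard library are available. Lean on these libraries where they do the work, as an engineer would, in place of code of your own. Each camera call takes 0.05 s, during which the arm holds its last target.

## Working session

There is one attempt and no reset: what is moved stays moved. The work goes in short steps, each a Python script; the robot and the scene stay as the last script left them, time stands still between calls to the robot, and variables do not carry over. Pictures are saved under pics/ and viewed, and the job is handed in when it is done.

```bash
mkdir -p pics
python3 - <<'E'
from plant import *
import cv2
s=get_state(); print(s['time_s'],s['eef_pos'],s['tcp_rot'],s['opening'])
for n in ("top","side","wrist"):
    p=camera_params(n); print(n,p)
    cv2.imwrite(f"pics/{n}0.png",camera(n)[:,:,::-1])
E
```

```text
0.0 [0.22402571 0.50203413 0.2307063 ] [-3.14040793e+00 -1.10258589e-04  2.72181200e+00] 0.08568572924331329
top {'camera_matrix': array([[498.56636072,   0.        , 321.42907077],
       [  0.        , 498.56636072, 197.06590306],
       [  0.        ,   0.        ,   1.        ]]), 'T': array([[-0.02113008,  0.99125671, -0.13024457,  0.4937101 ],
       [-0.99969821, -0.02258105, -0.00967346,  0.07072835],
       [-0.01252994,  0.13000086,  0.99143471,  1.07174798],
       [ 0.        ,  0.        ,  0.        ,  1.        ]])}
side {'camera_matrix': array([[453.14987291,   0.        , 318.2527196 ],
       [  0.        , 453.14987291, 202.37949975],
       [  0.        ,   0.        ,   1.        ]]), 'T': array([[ 0.81306403,  0.44330635, -0.37736768,  0.20286666],
       [-0.58212976,  0.62708932, -0.51757504, -0.45014038],
       [ 0.00719894,  0.64049861,  0.76792559,  0.84288326],
       [ 0.        ,  0.        ,  0.        ,  1.        ]])}
wrist {'camera_matrix': array([[349.46775805,   0.        , 311.39169373],
       [  0.        , 349.46775805, 188.85622923],
       [  0.        ,   0.        ,   1.        ]]), 'T': array([[ 0.40737867, -0.87498127, -0.26163025,  0.15703701],
       [ 0.91325862,  0.38994503,  0.11790488,  0.53224883],
       [-0.00114315, -0.28696802,  0.95793948,  0.37237905],
       [ 0.        ,  0.        ,  0.        ,  1.        ]])}
```

View pics/top0.png

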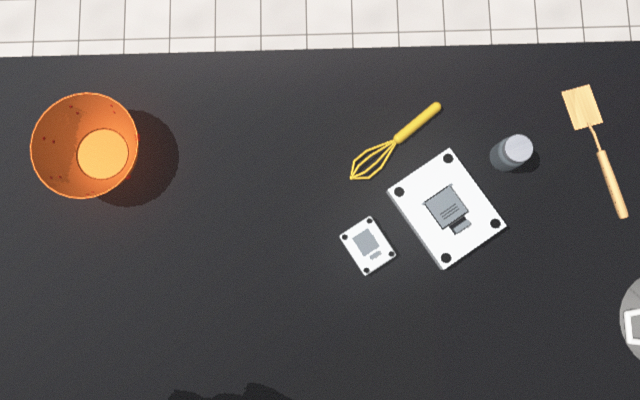

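View pics/side0.png

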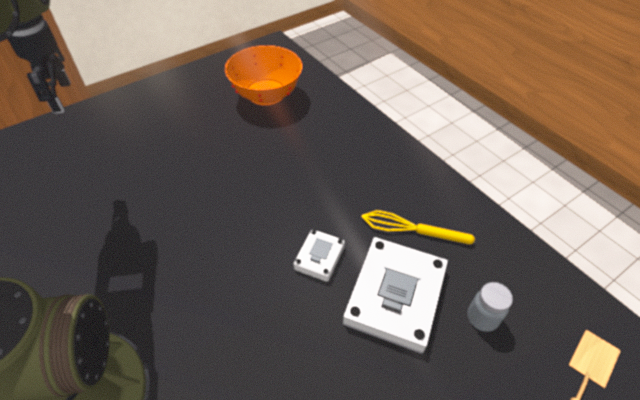

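View pics/wrist0.png

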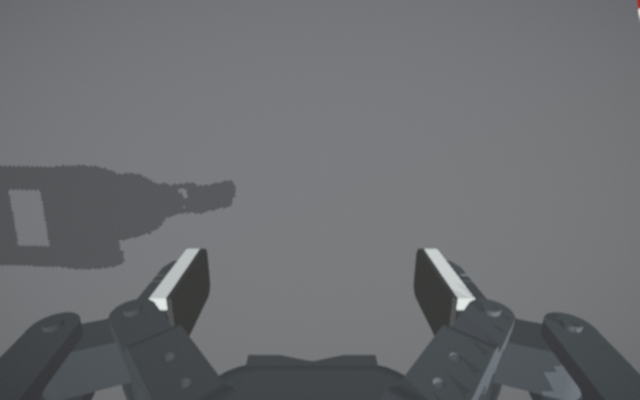

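The top view shows the scale centred near (447,208), with feet at about (448,157), (399,191), (495,223) and (446,258) and the tab at (460,228). The timer is near (367,245), the whisk near (395,140) and the jar near (515,152). Next I'll measure the feet and the tab in both views.

```bash
cat > h.py <<'E'
from plant import *
import numpy as np, cv2
def ray(n,uv,P=None):
    P=P or camera_params(n);K=P['camera_matrix'];T=P['T']
    d=np.linalg.inv(K)@np.array([uv[0],uv[1],1.]); d=np.array([d[0],-d[1],-d[2]])
    return T[:3,3],T[:3,:3]@d
def onplane(n,uv,z,P=None):
    o,d=ray(n,uv,P); return o+d*(z-o[2])/d[2]
def proj(n,p,P=None):
    P=P or camera_params(n);T=P['T'];c=T[:3,:3].T@(np.array(p)-T[:3,3]);q=P['camera_matrix']@np.array([c[0],-c[1],-c[2]]);return q[:2]/q[2]
def tri(a,b):
    (o1,d1),(o2,d2)=a,b
    t=np.linalg.lstsq(np.c_[d1,-d2],o2-o1,rcond=None)[0]
    p,q=o1+d1*t[0],o2+d2*t[1]; return (p+q)/2,np.linalg.norm(p-q)
E
python3 - <<'E'
from h import *
box={'top':(385,145,510,272),'side':(340,235,450,352)}
F={}
for n,(a,b,c,d) in box.items():
    im=cv2.imread(f'pics/{n}0.png'); g=cv2.cvtColor(im,cv2.COLOR_BGR2GRAY)
    w=(g>170).astype(np.uint8); k=np.zeros_like(w);k[b:d,a:c]=w[b:d,a:c]
    cs,_=cv2.findContours(k,cv2.RETR_EXTERNAL,cv2.CHAIN_APPROX_NONE);C=max(cs,key=cv2.contourArea)
    m=np.zeros_like(w);cv2.drawContours(m,[cv2.convexHull(C)],-1,1,-1)
    m=cv2.erode(m,np.ones((3,3)))
    dk=((g<75)&(m>0)).astype(np.uint8)
    N,L,S,Ce=cv2.connectedComponentsWithStats(dk)
    f=[(Ce[i],S[i,4]) for i in range(1,N) if S[i,4]>20]
    F[n]=f; 
    for ce,ar in f: print(n,ce.round(1),ar,onplane(n,ce,.039).round(4))
    cv2.imwrite(f'pics/{n}crop.png',cv2.resize(im[b:d,a:c],None,fx=5,fy=5,interpolation=cv2.INTER_CUBIC))
E
```

```text
top [447.8 158. ] 48 [ 0.7062 -0.1867  0.039 ]
top [398.7 191.3] 49 [ 0.6378 -0.0807  0.039 ]
top [457.  222.6] 53 [ 0.5698 -0.1985  0.039 ]
top [494.9 222.9] 58 [ 0.5673 -0.2763  0.039 ]
top [445.6 257.5] 57 [ 0.4987 -0.171   0.039 ]
side [379.  244.7] 34 [ 0.6354 -0.0798  0.039 ]
side [437.4 263.5] 37 [ 0.704  -0.1861  0.039 ]
side [354.6 311.1] 46 [ 0.4964 -0.1705  0.039 ]
side [418.9 333.9] 60 [ 0.5653 -0.276   0.039 ]
```

```bash
ls pics
```

```text
side0.png
sidecrop.png
top0.png
topcrop.png
wrist0.png
```

All four feet agree between the two views to about 2 mm. The spacings of 166 x 126 mm match the given sizes, the centre is about (0.601, -0.178), and the yaw is about 33°. The dark gap falls at scale x = -37 mm, where it should be. Next I'll approach and press.

```bash
cat >> h.py <<'E'
C=np.array([.6014,-.1784]); A=np.deg2rad(32.95)
def W(x,y,z): return [C[0]+x*np.cos(A)-y*np.sin(A), C[1]+x*np.sin(A)+y*np.cos(A), z]
def S(p): 
    d=np.array(p[:2])-C; return np.round([d[0]*np.cos(A)+d[1]*np.sin(A),-d[0]*np.sin(A)+d[1]*np.cos(A),p[2]],4)
E
python3 - <<'E'
from h import *
for yaw in (A,A-np.pi,A+np.pi):
    for p in ((-.085,0,.15),(-.085,0,.041),(.045,0,.075)):
        q=inverse_kinematics(W(*p),[np.pi,0,yaw]); print(yaw,p,None if q is None else np.round(q,2))
q=None
for yaw in (A+np.pi,A):
    if inverse_kinematics(W(-.085,0,.041),[np.pi,0,yaw]) is not None: break
move_to(W(-.085,0,.15),[np.pi,0,yaw]); command_gripper(0)
s=get_state(); print(s['time_s'],S(s['eef_pos']),s['tcp_rot'],s['opening'])
cv2.imwrite("pics/w1.png",camera("wrist")[:,:,::-1])
E
```

```text
0.5750859885321317 (-0.085, 0, 0.15) [-0.46  0.43  1.54 -0.    1.17  0.53]
0.5750859885321317 (-0.085, 0, 0.041) [-0.46  0.58  1.6  -0.    0.96  0.53]
0.5750859885321317 (0.045, 0, 0.075) [-0.29  0.69  1.32 -0.    1.13  0.7 ]
-2.5665066650576613 (-0.085, 0, 0.15) None
-2.5665066650576613 (-0.085, 0, 0.041) None
-2.5665066650576613 (0.045, 0, 0.075) [-0.29  0.69  1.32  0.    1.13 -2.44]
3.716678642121925 (-0.085, 0, 0.15) None
3.716678642121925 (-0.085, 0, 0.041) None
3.716678642121925 (0.045, 0, 0.075) [-0.29  0.69  1.32  0.    1.13 -2.44]
3.7083 [-0.085 -0.     0.15 ] [-3.14157541e+00 -2.85580411e-06  5.75037429e-01] -0.0002482473302369424
```

View pics/w1.png

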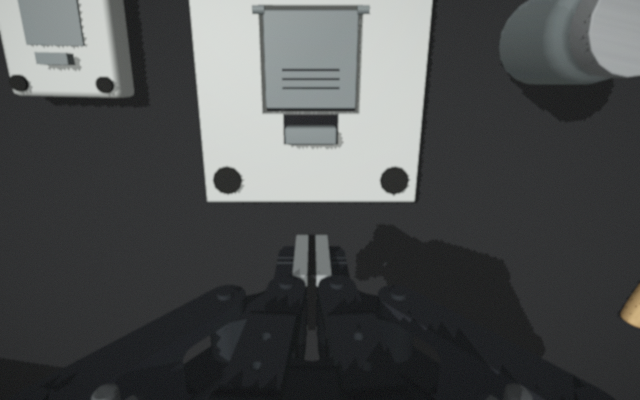

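The wrist view confirms the alignment: the tab at (311,132) and the front feet at (228,180) and (394,180) are centred on the fingers at column 312. Descend and press.

Run:
```python
from h import *
move_straight(W(-.085,0,.042),speed=.12)
s=get_state(); f0=np.array(s['ft_force']); print(s['time_s'],S(s['eef_pos']),f0)
u=np.array([np.cos(A),np.sin(A),0])
h=move_straight(W(-.050,0,.042),speed=.02,f_stop=6)
s=get_state(); print(h,s['time_s'],S(s['eef_pos']),(np.array(s['ft_force'])-f0)@u,s['ft_force'])
cv2.imwrite("pics/w2.png",camera("wrist")[:,:,::-1])
cv2.imwrite("pics/s2.png",camera("side")[235:352,340:450,::-1].repeat(5,0).repeat(5,1))
```

```text
4.8083 [-0.0848 -0.0004  0.0428] [0.19185134 0.06844863 0.19820902]
True 6.1667 [-0.0554  0.      0.0417] -4.780305304897122 [-3.4799646 -3.0554632  3.9844939]
```

View pics/w2.png

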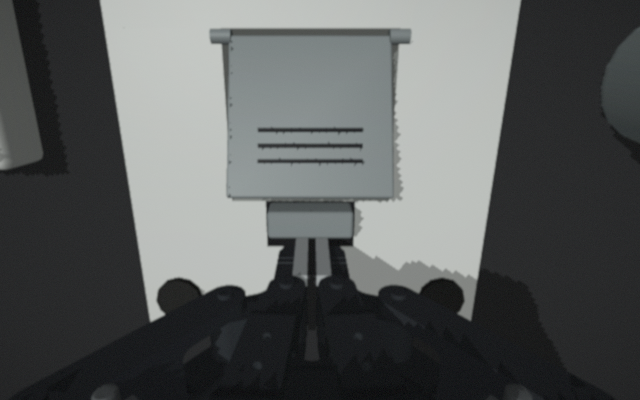

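View pics/s2.png

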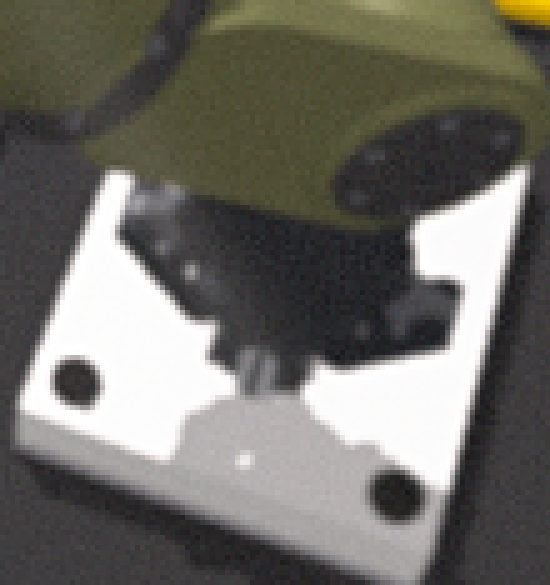

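The wrist view shows the cover's free edge at about row 199, with the tab at (310,221) against the finger tips. I'll compare that edge with what each cover angle would project to.

Run:
```python
from h import *
P=camera_params("wrist")
for x,y,z,n in ((.034,0,.036,'hinge'),(-.03,.032,.036,'closed L'),(-.03,-.032,.036,'closed R'),(-.003,.032,.086,'ajar L'),(-.003,-.032,.086,'ajar R'),(-.054,0,.05,'tabface rest'),(-.046,0,.05,'tabface in')):
    print(n,proj("wrist",W(x,y,z),P).round(0))
for th in (.2,.4,.6): print(th,proj("wrist",W(.034-.064*np.cos(th),.032,.034+.064*np.sin(th)),P).round(0))
```

```text
hinge [313.  40.]
closed L [240. 196.]
closed R [385. 196.]
ajar L [200. 160.]
ajar R [426. 160.]
tabface rest [313. 260.]
tabface in [313. 243.]
0.2 [235. 201.]
0.4 [227. 202.]
0.6 [219. 196.]
```

The tab's front face is at about row 239, close to fully in. The cover's edge projects to about 0.4 rad, so it was still rising when the picture was taken. I'll retreat, let it settle and look again.

Run:
```python
from h import *
dwell(.4)
move_straight(W(-.085,0,.042),speed=.08)
move_straight(W(-.085,0,.078),speed=.08)
P=camera_params("wrist")
for x,y,z,n in ((-.03,.032,.036,'closed L'),(-.003,.032,.086,'ajar L'),(-.003,-.032,.086,'ajar R'),(-.054,0,.05,'tabface rest'),(-.046,0,.05,'tabface in')):
    print(n,proj("wrist",W(x,y,z),P).round(0))
cv2.imwrite("pics/w3.png",camera("wrist")[:,:,::-1]); print(get_state()['time_s'])
```

```text
closed L [251. 120.]
ajar L [224.  58.]
ajar R [402.  58.]
tabface rest [312. 172.]
tabface in [312. 156.]
7.8333
```

View pics/w3.png

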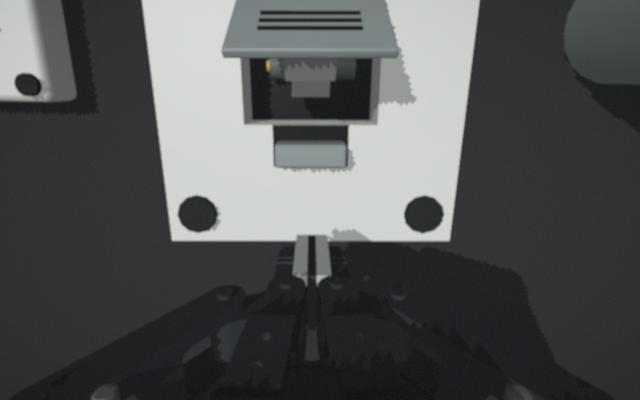

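The cover stands ajar, with its edge at (222–400, 52) against a predicted row 58. The tab is back at rest, with its front at row 168. Now I'll push the cover over, level.

Run:
```python
from h import *
move_straight(W(-.085,0,.072),speed=.1)
h=move_straight(W(.036,0,.072),speed=.06,f_stop=15)
s=get_state(); print(h,s['time_s'],S(s['eef_pos']),s['ft_force'])
if not h:
    dwell(.3)
    move_straight(W(-.085,0,.085),speed=.12)
    move_straight(W(-.09,0,.16),speed=.12); dwell(.5)
    P=camera_params("wrist")
    for n,x,z in (("open",.034+.027,.034+.058),("ajar",-.003,.086),("tabface rest",-.054,.05),("tabface in",-.046,.05)): print(n,proj("wrist",W(x,.032,z),P).round(0),proj("side",W(x,.032,z)).round(0),proj("side",W(x,-.032,z)).round(0))
    print(get_state()['time_s'])
cv2.imwrite("pics/w4.png",camera("wrist")[:,:,::-1]); cv2.imwrite("pics/s4.png",camera("side")[:,:,::-1]); cv2.imwrite("pics/t4.png",camera("top")[:,:,::-1])
```

```text
True 10.025 [ 0.0334 -0.0001  0.0715] [-4.65972822 -1.81912924  4.64756822]
```

View pics/w4.png

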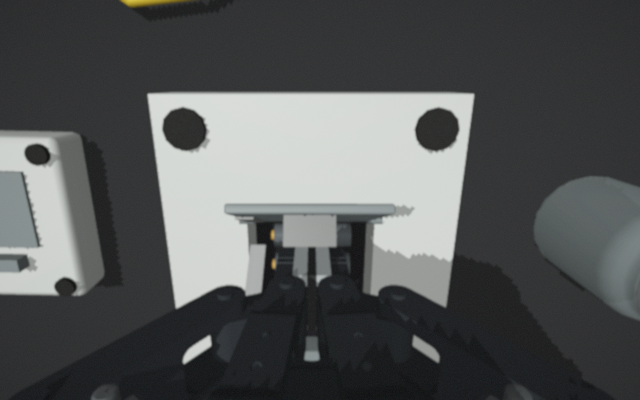

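View pics/s4.png

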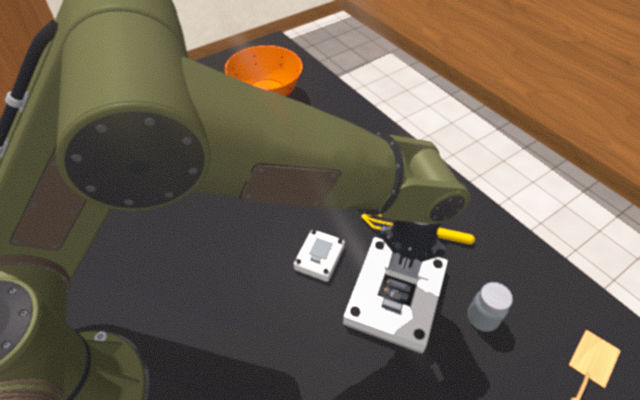

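View pics/t4.png

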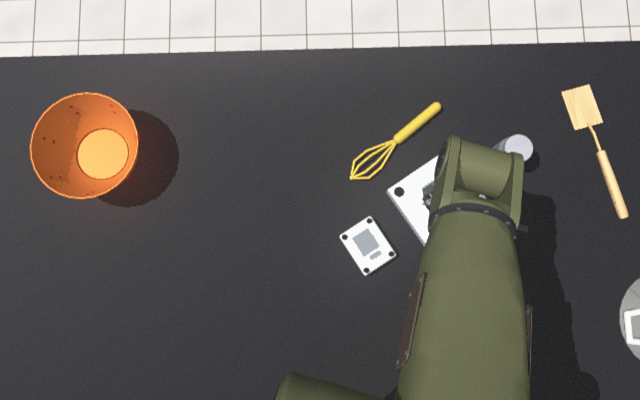

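The push stopped on force at scale x = 33 mm. The cover looks past upright, with its edge at (225–395, 207) and a light block on its underside at (308,230). I'll work out the angle from the edge.

```bash
python3 - <<'E'
from h import *
P=camera_params("wrist")
for th in (1.3,1.5,1.6,1.7,1.8,1.9,2.0,2.1): print(th,[proj("wrist",W(.034-.064*np.cos(th),y,.034+.064*np.sin(th)),P).round(0) for y in (.032,-.032)])
s=get_state(); print(s['ft_force'],s['time_s'])
E
python3 - <<'E'
import cv2;i=cv2.imread('pics/w4.png')[180:310,200:420];cv2.imwrite('pics/w4c.png',cv2.resize(i,None,fx=3.5,fy=3.5))
E
```

```text
1.3 [array([231., 320.]), array([393., 321.])]
1.5 [array([228., 296.]), array([397., 296.])]
1.6 [array([226., 281.]), array([398., 282.])]
1.7 [array([226., 265.]), array([399., 266.])]
1.8 [array([225., 249.]), array([399., 249.])]
1.9 [array([225., 231.]), array([400., 231.])]
2.0 [array([225., 214.]), array([399., 214.])]
2.1 [array([226., 197.]), array([398., 197.])]
[-5.32144122 -2.87207201  4.1452721 ] 10.175
```

View pics/w4c.png

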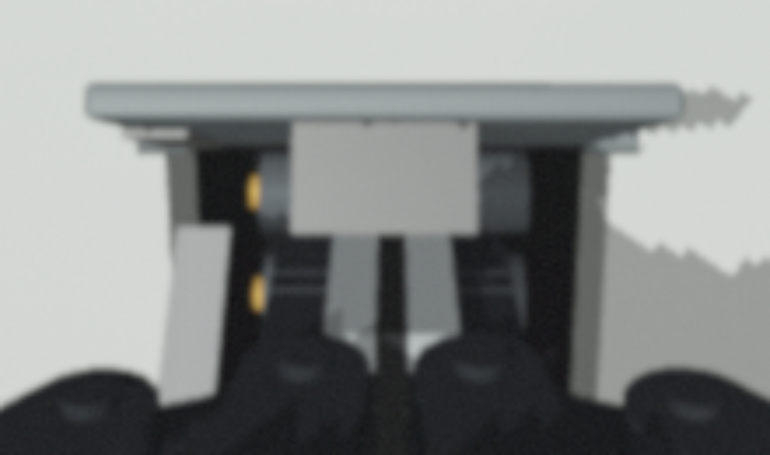

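The edge matches about 2.0 rad, so the cover is at its stop and the fingers rest lightly (about 6 N) on its latch block. I'll withdraw level and check.

Run:
```python
from h import *
move_straight(W(-.085,0,.072),speed=.1)
move_straight(W(-.09,0,.15),speed=.12)
P=camera_params("wrist")
cv2.imwrite("pics/w5.png",camera("wrist")[:,:,::-1])
for n,x,z in (("open",.061,.092),("ajar",-.003,.086),("tabface rest",-.054,.05),("tabface in",-.046,.05)): print(n,proj("wrist",W(x,.032,z),P).round(0))
move_to(W(-.25,0.1,.3),[np.pi,0,A])
dwell(.3);s=get_state(); print(s['time_s'],s['ft_force'])
cv2.imwrite("pics/s5.png",camera("side")[:,:,::-1]); cv2.imwrite("pics/t5.png",camera("top")[:,:,::-1])
for n,x,z in (("open",.061,.092),("ajar",-.003,.086)): print(n,[proj("side",W(x,y,z)).round(0) for y in (.032,-.032)])
```

```text
open [247. -87.]
ajar [255.  56.]
tabface rest [267. 139.]
tabface in [266. 127.]
13.6167 [-0.63048551 -0.29764032 -0.0286145 ]
open [array([394., 243.]), array([426., 253.])]
ajar [array([385., 270.]), array([418., 281.])]
```

View pics/w5.png

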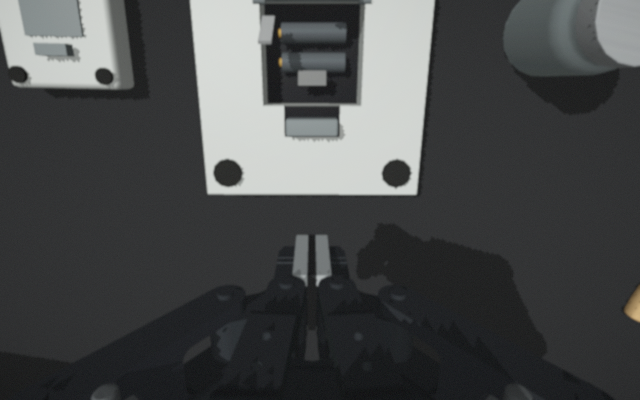

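View pics/s5.png

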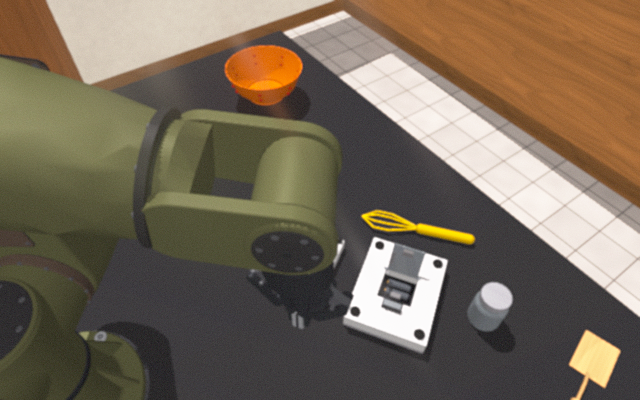

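View pics/t5.png

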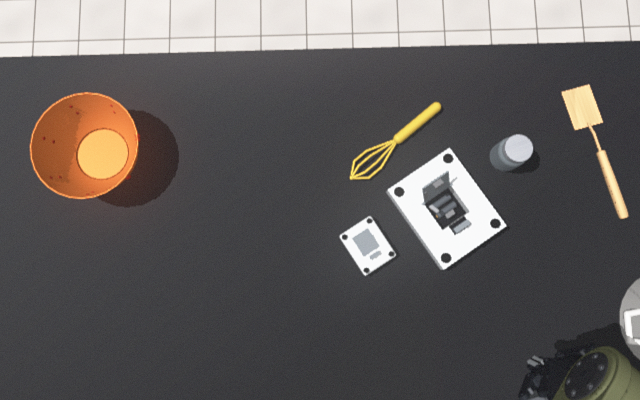

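The cover stands open by itself: in the side view its edge runs from (394,243) to about (424,252), as predicted for 2.0 rad. The tab is at rest: in the wrist view its front is at about row 136, against 139 predicted for rest and 127 for pressed. The timer, jar and whisk are at the same top-view pixels as at the start, and the arm is clear of everything.

```bash
python3 -c "
from plant import *
job_done();print(get_state()['time_s'])"
```

```text
the job is handed in; nothing more can be done
the job is handed in; nothing more can be done
```

The scale's battery cover is open and standing by itself, and I handed the job in at about 13.7 s of the 35 s allowed; no verdict was reported.

- **What I did:** I located the scale from its four feet in two views, which agreed to about 2 mm. I pressed the tab in with the shut fingers until the cover sprang ajar. Then I backed off and pushed the cover level over its hinge to its stop at about 2.0 rad.
- **Last checks:** After withdrawing, the cover's edge is where 2.0 rad predicts in the side view, and the tab is back at rest in the wrist view. The timer, jar and whisk sit at the same top-view pixels as at the start, judged by eye. The arm is clear of everything, with about 0.7 N left on the wrist reading.
- **One disagreement:** The push stopped about 3 mm early on its 15 N force limit. The fingers had met the block under the cover just as the cover reached its stop. The force then held at about 6–7 N until I withdrew.

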